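# Pack two capacitors under a nested double lid, then hold the outer lid off

## Task

Drop the wide and the narrow capacitor upright into their own bores in the tin, then take the nested pair of lids together by the inner lid's black knob and set them on the tin so that both are fully seated. Then take the outer lid by its collar and lift it alone straight up, at least 10 cm, so that the inner lid stays seated and undisturbed on the tin for inspection. Finish while still holding the outer lid level in the air over the tin, and leave the spool, the screwdriver and the meter alone.

Things in the scene. Friction and masses are not known exactly. Their poses are not given: they have to be found in the camera images.
- tin: Round open aluminium tin fixed on the bench, outside diameter 116 mm, inside 108 mm, rim 55 mm high. Origin: centre of its underside, z up. A ledge 10 mm wide runs round the inside wall 44 mm above the underside; the inner lid rests on it. A white block with two bores fills the middle up to 43 mm. The bores lie on the tin's x axis, either side of its centre.
- bore_wide (a point): Centre of the mouth of the wide bore, 43 mm above the tin's underside, 17 mm from its centre on the -x side. Bore 28 mm in diameter, 39 mm deep with a flat floor. A capacitor let go with its foot in the mouth drops to the floor.
- bore_narrow (a point): Centre of the mouth of the narrow bore, 43 mm above the tin's underside, 18 mm from its centre on the +x side. Bore 20 mm in diameter, 39 mm deep with a flat floor.
- cap_wide: The wide capacitor: black upright cylinder with aluminium top, 24 mm in diameter, 37 mm tall, 30 g, standing in the blue tray. Origin: centre of its foot. Goes into the wide bore, where its top ends 2 mm below the block's top.
- cap_narrow: The narrow capacitor: the same look, 16 mm in diameter, 37 mm tall, 16 g, standing in the blue tray. Origin: centre of its foot. Goes into the narrow bore.
- tray: Blue flat tray fixed to the bench, 100 x 150 mm, walls 10 mm high and 4 mm thick, floor 4 mm thick; the two capacitors stand in it about 70 mm apart along the tray's y. Origin: centre of its underside.
- inner_lid: Inner lid, black plastic, about 140 g: round plate 100 mm in diameter, 8 mm thick, with an upright central knob. Origin: centre of the plate's underside. Starts flat on the bench under the outer lid, the knob standing through the outer lid's hole. Lifted by the knob it rises 2 mm, then carries the outer lid on its plate. Seated on the tin's ledge its origin is 44 mm above the tin's underside.
- outer_lid: Outer lid, aluminium, about 130 g: round plate 130 mm in diameter, 4 mm thick, its edge skirt 10 mm deep (124 mm inside). Origin: centre of the skirt's lower edge; plate top 14 mm, collar top 34 mm above it. Starts over the inner lid, skirt on the bench. Seated on the tin the plate rests on the rim, origin 45 mm above the tin's underside, 3 mm clear of the inner plate.
- knob_top (a point): Centre of the top of the inner lid's black knob, 55 mm above the inner lid's origin. The top 25 mm of the knob is a plain round stem 16 mm in diameter, below that it thickens to 23 mm. It stands 21 mm above the outer lid's collar on the bench, 23 mm when the stack is carried by it, 20 mm when both lids are seated on the tin.
- collar_top (a point): Centre of the upper edge of the outer lid's collar, 34 mm above the outer lid's origin: an upright round tube round the hole in the plate, 40 mm outside and 26 mm inside diameter, 20 mm high. The inner lid's knob passes freely through it.
- spool: Bystander: steel wire spool, 60 mm in diameter, 46 mm high, standing beyond the work. Origin: centre of its underside.
- driver: Bystander: screwdriver, 170 mm long, lying beyond the work.
- meter: Bystander: grey hand meter, 140 x 70 x 30 mm, lying beyond the work. Origin: centre of its underside.
Mind the look-alikes: they are no part of the job. What is shaped like the outer_lid but pink or turquoise is not meant.

How it is judged (in metres and radians):
On the way, in this order (a step that is already met when the one before it is completed fails the run):
1. both capacitors stand at the bottom of their own bores (horizontal distance between cap_wide and bore_wide below 0.006 m and z of each of cap_wide, cap_narrow in the frame of tin below 0.01 m and angle between each of cap_wide, cap_narrow's own z axis and vertical below 0.15 rad and horizontal distance between cap_narrow and bore_narrow below 0.006 m), for 0.2 s.
2. both lids are seated on the tin (horizontal distance between inner_lid and tin below 0.006 m and z of inner_lid in the frame of tin between 0.041 and 0.047 m and angle between each of inner_lid, outer_lid's own z axis and vertical below 0.05 rad and horizontal distance between outer_lid and tin below 0.007 m and z of outer_lid in the frame of tin below 0.048 m), for 0.2 s.
At the end, for the whole second after the job is handed in: Capacitors upright at the bottom of their own bores; inner lid level on the ledge (6 mm off centre, 3 mm in height), untouched; outer lid held by the fingers, still, level (0.15 rad), within 50 mm of the tin's axis, skirt 140 mm or more above the bench, touching neither tin nor inner lid (all of step 1 and horizontal distance between inner_lid and tin below 0.006 m and z of inner_lid in the frame of tin between 0.041 and 0.047 m and angle between inner_lid's own z axis and vertical below 0.05 rad and height (world z) of outer_lid above 0.14 m and horizontal distance between outer_lid and tin below 0.05 m and angle between outer_lid's own z axis and vertical below 0.15 rad and linear speed of outer_lid below 0.02 m/s and linear speed of inner_lid below 0.01 m/s and contact force between the fingers and outer_lid above 1 N and contact force between each of outer_lid, the arm and inner_lid below 0.05 N and contact force between outer_lid and tin below 0.05 N); the arm keeps its last pose, push and grip.
It fails at once if the lids come apart, or the inner lid is disturbed, while the outer lid is off it: the inner lid must be seated on the tin whenever the outer lid is raised off it or shifted away ((z of outer_lid in the frame of inner_lid above 0.012 m or distance between outer_lid and inner_lid above 0.03 m) and (z of inner_lid in the frame of tin above 0.048 m or z of inner_lid in the frame of tin below 0.04 m or horizontal distance between inner_lid and tin above 0.007 m or angle between inner_lid's own z axis and vertical above 0.07 rad)).
It fails at once if the spool is disturbed (moved over 20 mm) (distance of spool from where it was at the start of the episode above 0.02 m).
It fails at once if the screwdriver is disturbed (moved over 20 mm) (distance of driver from where it was at the start of the episode above 0.02 m).
It fails at once if the meter is disturbed (moved over 20 mm) (distance of meter from where it was at the start of the episode above 0.02 m).
It also fails if it takes over 70 s, if anything falls off the work surface, if the arm or the gripper's body presses on something with over 40 N, if the wrist force passes 120 N, or if a joint passes its speed limit or range.

## Robot

A 6-joint arm with a two-finger parallel gripper is mounted at the origin on the work surface. World frame = base frame: x ahead of the robot, y to its left, z up, the work surface at z = 0. Lengths are in m, angles in degrees, forces in N, time in s.
With the tool pointing down it reaches from about 0.3 to 0.75 m from the base axis. Payload 8.5 kg.
Tool frame: the origin (TCP) lies midway between the tips of the shut fingers; the grasp point (between the pads) lies 19 mm behind it (env.tcp_to_grasp is the z of the grasp point in the tool frame, in m); z points along the fingers, y is the line along which they close (so a half turn about z gives the same grasp; the last joint's range is limited). The gripper opens to 85 mm and grips with 20 to 120 N. Pads are 22 mm wide; open, the fingers measure 114 mm over their backs; the gripper's body (76 mm by 85 mm) begins 54 mm behind the grasp point. The pads swing forward as they close: fully open they stand 13 mm farther back than shut.
Start: joints at [-82.752, 21.807, 74.336, -0, 83.858, -12.336], TCP at [0.184, -0.518, 0.231] pointing down, gripper open.
Joint ranges: [-178.18, 178.18], [-50.72, 133.34], [12.68, 142.11], [-81.47, 261.47], [9.98, 163.14], [-165.26, 165.26]. Speed limits (degrees/s): [136.94, 136.94, 180, 180, 180, 180].

## Interface

Orientations are given as a 3x3 rotation matrix whose columns are the frame's x, y, z axes.
In Python, from rig import env, imaging, job, models gives the robot as it stands. The module is installed in compiled form; this text tells all that it offers.
- The arm moves only by the tool jog_arm, never from a script. Its argument "plan" is text: rows parted by semicolons, each of 7 numbers parted by spaces: the turn, a rotation vector about the tool's x, y, z in degrees, then the shift along the tool's x, y, z in cm, then the closure in counts, from 0 (fully open) to 255 (shut). In form: rx ry rz x y z claw; .... A call has 1 to 10 rows; each row shifts and turns the commanded pose from where the row before left it, along the tool's axes as they then stand; what a row does not reach is not made up. A row lasts 1/12 s, in which the tool goes at most 41.7 mm and 7.16 degrees, less where a joint would pass 70% of its speed; a pose out of reach is approached as far as the arm can. A call with a gripper value outside its range is refused whole. The fingers move at their own pace and stop on an object; "grip_force" is the grip in N (left out, the last holds). Time passes only in rows, so rows that do not move let the fingers close. It gives the time, the measured TCP pose, the force, the opening and the grip force at its end, in the units of the state.
- env.observe(): the state, without advancing time (a new reading comes with each control period).
- imaging.get_image(name): name is "scene" or "top" or "wrist"; returns a dict with "pixels" (400x640x3 uint8, red, green, blue), "depth" (400x640 float32, m along the optical axis (not along the pixel's ray), 0 where there is no reading), "fov_y" (degrees; the focal length in pixels is half the picture's height over the tangent of half this angle, whatever the lens; pixels are square), "cx", "cy" (the principal point, pixels), "distortion" ([k1, k2, p1, p2, k3] as OpenCV has them; the pictures are not rectified), "world_from_camera" (4x4, takes a point from camera to world coordinates). Camera axes: x right, y down, z forward; pixel columns grow to the right and rows downward; lengths in m; the calibration is good to about 2 mm. A picture is of the moment at which its call begins.
- job.close_job(): hands the job in; it is judged then, once.
Trained networks look in the newest picture that a camera, given by its name, has taken for a name from the list of things; names that differ only in an ending like _2 or _b are one class to them, and where a whole thing is asked for, a point or a joint stands for the part that bears it (a point fixed in the world has none). Each returns a list of dicts, best first, with "confidence" (0 to 1); they miss things now and then, are a little off and sometimes report something else, mostly with a low value. They report only what shows in the picture. A call takes as long as a camera call. They do not tell look-alikes from the thing itself.
- models.outline_of(camera, query): "region" (400x640 bool, what is visible of it) and "bbox" ([centre column, centre row, width, height] in pixels, round what is visible of it).
- models.tip_of(camera, query): "at" ([column, row] in pixels: a listed point, or the origin of a listed thing).
The state is a dict: "time_s": time; "q": joint angles; "qvel": joint speeds; "joint_efforts": joint torques, N m; "position": TCP position; "tool_rot": TCP orientation; "ft_force": force on the tool from outside, world axes, zero at the start; "wrist_torque": the same for the moment, N m; "grip_width": finger opening in m; "gripper_force": force on a finger pad.
Only numpy, scipy, OpenCV 4.12 (cv2) and the standard library are available. Lean on these libraries where they do the work, as an engineer would, in place of code of your own. Each camera call takes 0.05 s, during which the arm holds its last target. There are 200 camera calls.

## Working session

There is one attempt and no reset: what is moved stays moved. The work goes in short steps, Python scripts to look and compute and a tool call to move; the robot and the scene stay as the last step left them, time stands still between calls to the robot, and variables do not carry over. Pictures are saved under pics/ and viewed, at most 10 in all, crops included, and the job is handed in when it is done.

Besides the shell and the picture viewer there is one more tool, called after ">>>" as name(argument=value, ...) on one line, values as JSON. jog_arm: Moves the arm, as the interface text tells. Its arguments: {"type":"object","properties":{"plan":{"type":"string"},"grip_force":{"type":"number"}},"required":["plan"]}

```bash
mkdir -p pics && cat > h.py <<'E'
import numpy as np, cv2
from rig import env, imaging, job, models
def cam(n):
    im=imaging.get_image(n); f=200/np.tan(np.radians(im["fov_y"])/2)
    im["K"]=np.array([[f,0,im["cx"]],[0,f,im["cy"]],[0,0,1]]); return im
def ray(im,uv):
    p=cv2.undistortPoints(np.array([[uv]],float),im["K"],np.array(im["distortion"],float))[0,0]
    T=np.array(im["world_from_camera"]); return T[:3,3],T[:3,:3]@np.array([p[0],p[1],1])
def atz(im,uv,z):
    o,d=ray(im,uv); return o+d*(z-o[2])/d[2]
def atdepth(im,uv):
    o,d=ray(im,uv); u,v=int(round(uv[0])),int(round(uv[1])); return o+d*im["depth"][v,u]
def cloud(im,mask=None):
    v,u=np.nonzero((im["depth"]>0)&(True if mask is None else mask))
    p=cv2.undistortPoints(np.stack([u,v],1).astype(float)[:,None],im["K"],np.array(im["distortion"],float))[:,0]
    d=im["depth"][v,u]; T=np.array(im["world_from_camera"])
    return (np.c_[p*d[:,None],d])@T[:3,:3].T+T[:3,3]
def save(im,n,crop=None,s=1):
    a=im["pixels"][:,:,::-1]
    if crop: x0,y0,x1,y1=crop; a=a[y0:y1,x0:x1]
    cv2.imwrite("pics/"+n,cv2.resize(a,None,fx=s,fy=s,interpolation=cv2.INTER_CUBIC))
E
python3 - <<'E'
from h import *
np.set_printoptions(precision=4,suppress=True)
s,t=cam("scene"),cam("top")
cv2.imwrite("pics/a.png",np.vstack([s["pixels"][:,:,::-1],t["pixels"][:,:,::-1]])[:, :, :]) if 0 else None
save(s,"scene.png");save(t,"top.png")
Z=dict(bore_wide=.043,bore_narrow=.043,cap_wide=.004,cap_narrow=.004,knob_top=.055,collar_top=.034,tin=0,tray=0,outer_lid=0,inner_lid=0)
for n,z in Z.items():
  for c,im in(("scene",s),("top",t)):
    for r in models.tip_of(c,n)[:4]: print(n,c,round(r["confidence"],2),np.round(r["at"]),atz(im,r["at"],z)[:2])
print(env.observe()["position"],env.tcp_to_grasp)
E
```

```text
bore_wide scene 0.95 [307. 161.] [ 0.504  -0.0311]
bore_wide top 0.62 [371. 229.] [ 0.5007 -0.0472]
bore_narrow scene 0.85 [309. 167.] [ 0.5098 -0.0114]
bore_narrow scene 0.48 [358. 262.] [0.5566 0.2816]
bore_narrow scene 0.16 [361. 245.] [0.5279 0.2495]
bore_narrow top 0.71 [371. 228.] [ 0.5034 -0.0482]
bore_narrow top 0.67 [468. 218.] [ 0.5228 -0.2669]
bore_narrow top 0.55 [355. 223.] [ 0.5157 -0.0113]
cap_wide top 0.6 [453. 215.] [ 0.538  -0.2469]
cap_narrow scene 0.64 [256. 113.] [ 0.5161 -0.33  ]
cap_narrow top 0.51 [491. 219.] [ 0.5274 -0.334 ]
knob_top scene 0.6 [362. 247.] [0.5346 0.2611]
knob_top top 0.64 [233. 218.] [0.5295 0.2601]
collar_top scene 0.78 [361. 252.] [0.533  0.2602]
collar_top scene 0.67 [292. 336.] [0.743  0.3566]
collar_top scene 0.65 [467. 290.] [0.4003 0.4363]
collar_top scene 0.59 [438. 221.] [0.3361 0.2703]
collar_top top 0.95 [197. 133.] [0.7396 0.3557]
collar_top top 0.79 [153. 278.] [0.4022 0.4361]
collar_top top 0.76 [153. 197.] [0.5847 0.4494]
collar_top top 0.66 [238. 214.] [0.541  0.2547]
tin scene 0.81 [307. 174.] [ 0.5037 -0.031 ]
tin scene 0.48 [261. 125.] [ 0.5256 -0.271 ]
tin top 0.58 [363. 228.] [ 0.5091 -0.0353]
tray scene 0.81 [253. 122.] [ 0.5409 -0.2973]
tray top 0.74 [474. 214.] [ 0.5407 -0.2962]
outer_lid scene 0.97 [390. 345.] [0.5845 0.4459]
outer_lid scene 0.9 [360. 262.] [0.5337 0.2616]
outer_lid scene 0.8 [434. 230.] [0.3351 0.2691]
outer_lid scene 0.77 [461. 302.] [0.4065 0.4405]
outer_lid top 0.98 [161. 203.] [0.5767 0.444 ]
outer_lid top 0.85 [231. 300.] [0.3499 0.2708]
outer_lid top 0.84 [237. 222.] [0.5283 0.2627]
outer_lid top 0.64 [200. 136.] [0.7436 0.3603]
inner_lid scene 0.62 [359. 260.] [0.5316 0.2552]
inner_lid top 0.49 [239. 221.] [0.5301 0.2569]
[ 0.1843 -0.5182  0.2313] -0.0187
```

View pics/scene.png

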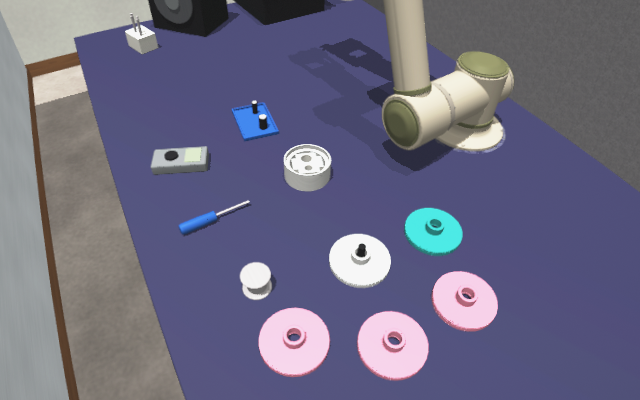

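View pics/top.png

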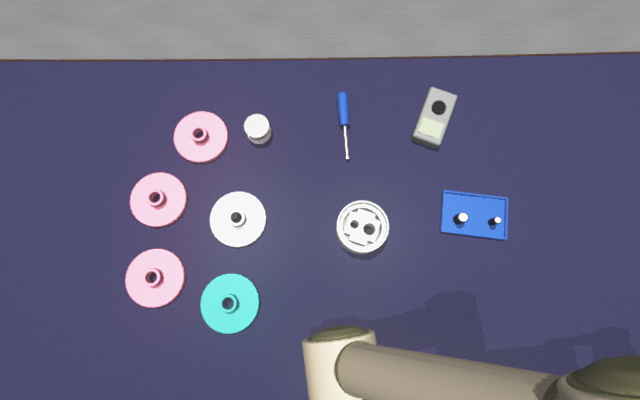

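The only aluminium lid with a black knob is at scene (361,255) / top (237,217). The look-alikes carry no knob: turquoise at scene (435,225), pink at (467,292), (394,340) and (293,338). The tray is at scene (255,120), with the wide cap at (263,121) and the narrow cap at (255,106). The tin is at (307,167).

```bash
python3 - <<'E'
from h import *
np.set_printoptions(precision=4,suppress=True)
s,t=cam("scene"),cam("top")
a=np.hstack([cv2.resize(x["pixels"][b:b+50,c:c+66,::-1],None,fx=6,fy=6,interpolation=cv2.INTER_CUBIC) for x,b,c in((s,235,325),(t,202,330))])
cv2.imwrite("pics/crop.png",a)
o=env.observe(); print(o["position"],o["tool_rot"])
for n in("cap_wide","cap_narrow"):
  for c,im in(("scene",s),("top",t)):
    for r in models.outline_of(c,n)[:2]:
      P=cloud(im,r["region"]); P=P[(P[:,2]>.035)&(P[:,2]<.05)]
      print(n,c,round(r["confidence"],2),np.round(r["bbox"]),len(P),P.mean(0) if len(P) else 0)
for c,im in(("scene",s),("top",t)):
  P=cloud(im); Q=P[(abs(P[:,2]-.055)<.004)&(np.hypot(P[:,0]-.51,P[:,1]+.033)<.075)]
  A=np.c_[2*Q[:,:2],np.ones(len(Q))]; x=np.linalg.lstsq(A,(Q[:,:2]**2).sum(1),rcond=None)[0]
  print(c,len(Q),x[:2],np.sqrt(x[2]+x[0]**2+x[1]**2))
  Q=P[(abs(P[:,2]-.05)<.012)&(np.hypot(P[:,0]-.532,P[:,1]+.297)<.07)]
  if 1:
    Q=P[(P[:,2]>.03)&(P[:,2]<.05)&(np.hypot(P[:,0]-.54,P[:,1]+.297)<.09)]
    for m in(Q[:,1]>-.297,Q[:,1]<-.297): print(c,"cap",m.sum(),Q[m].mean(0))
print(imaging.get_image("wrist")["world_from_camera"])
E
```

```text
[ 0.1843 -0.5182  0.2313] [[ 0.9422  0.3352  0.    ]
 [ 0.3352 -0.9422  0.    ]
 [ 0.     -0.     -1.    ]]
cap_wide top 0.67 [459. 219.  19.  16.] 94 [ 0.5263 -0.255   0.0408]
cap_wide top 0.62 [238. 220.  56.  53.] 44 [0.5318 0.2588 0.0359]
cap_narrow scene 0.49 [254. 107.   5.   9.] 21 [ 0.5207 -0.3285  0.0401]
cap_narrow top 0.59 [495. 222.  12.   7.] 39 [ 0.5191 -0.3297  0.0404]
cap_narrow top 0.52 [436. 118.  43.  64.] 127 [ 0.7962 -0.2234  0.0369]
scene 261 [ 0.5088 -0.0263] 0.055840627288878
scene cap 64 [ 0.5274 -0.2514  0.0395]
scene cap 33 [ 0.5206 -0.3271  0.0374]
top 295 [ 0.5073 -0.0268] 0.05556772923325687
top cap 99 [ 0.5264 -0.2545  0.0403]
top cap 51 [ 0.5187 -0.3296  0.0391]
[[ 0.3358 -0.9056 -0.259   0.2507]
 [-0.9419 -0.323  -0.0917 -0.4946]
 [-0.0006  0.2748 -0.9615  0.3738]
 [ 0.      0.      0.      1.    ]]
```

View pics/crop.png

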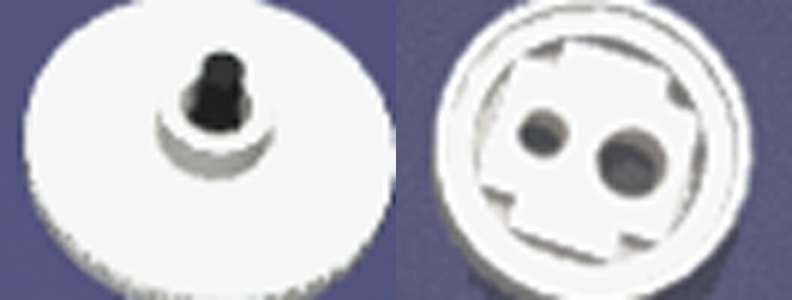

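The left crop shows the aluminium lid with the black knob standing through its collar, so that is the right stack. The right crop shows the tin with the narrow bore at top (354,224) and the wide bore at (369,229). I'll move above the tray.

>>> jog_arm(plan="0 0 0 3.9 -1 0.4 0; 0 0 0 3.9 -1 0.4 0; 0 0 0 3.9 -1 0.4 0; 0 0 0 3.9 -1 0.4 0; 0 0 0 3.9 -1 0.4 0; 0 0 0 3.9 -1 0.4 0; 0 0 0 3.9 -1 0.4 0; 0 0 0 3.9 -1 0.4 0; 0 0 0 3.9 -1 0.4 0; 0 0 0 3.9 -1 0.4 0")

```text
time_s: 2.28
position: [0.5198, -0.2918, 0.1912]
tool_rot: [[0.942, 0.335, 0.0], [0.335, -0.942, -0.0], [0.0, 0.0, -1.0]]
ft_force: [-0.5, -0.2, -0.0]
grip_width: 0.0854
gripper_force: 0.0
```

>>> jog_arm(plan="0 0 -6.5 0 0 0 0; 0 0 -6.5 0 0 0 0; 0 0 -6.5 0 0 0 0; 0 0 -6.5 0 0 0 0; 0 0 -6.5 0 0 0 0; 0 0 -6.5 0 0 0 0; 0 0 -6.5 0 0 0 0; 0 0 -6.5 0 0 0 0; 0 0 0 0 0 0 0; 0 0 0 0 0 0 0")

```text
time_s: 3.12
position: [0.5183, -0.2933, 0.1913]
tool_rot: [[0.319, 0.948, -0.0], [0.948, -0.319, 0.0], [0.0, -0.0, -1.0]]
ft_force: [0.3, -0.4, 0.8]
grip_width: 0.0851
gripper_force: 0.0
```

```bash
cat >> h.py <<'E'
np.set_printoptions(precision=4,suppress=True)
def to(x,y,z):
    o=env.observe(); R=np.array(o["tool_rot"]); d=R.T@(np.array([x,y,z])-o["position"])
    print("tcp",np.array(o["position"]),"yaw of tool y",np.degrees(np.arctan2(R[1,1],R[0,1])),"tilt",np.degrees(np.arccos(-R[2,2])),"-> tool cm",d*100)
def circ(Q):
    x=np.linalg.lstsq(np.c_[2*Q[:,:2],np.ones(len(Q))],(Q[:,:2]**2).sum(1),rcond=None)[0]
    return x[:2],np.sqrt(x[2]+x[0]**2+x[1]**2)
def blob(P,z0,z1,c,r):
    Q=P[(P[:,2]>z0)&(P[:,2]<z1)&(np.hypot(P[:,0]-c[0],P[:,1]-c[1])<r)]
    if len(Q)<5: return len(Q)
    m,rr=cv2.minEnclosingCircle(Q[:,:2].astype(np.float32)); return len(Q),Q.mean(0),np.array(m),rr
E
python3 - <<'E'
from h import *
w=cam("wrist"); save(w,"w1.png"); P=cloud(w)
for c in((.527,-.2535),(.520,-.3285)): print(blob(P,.037,.046,c,.025))
for n in("cap_wide","cap_narrow"):
  for r in models.tip_of("wrist",n)[:2]: print(n,r["confidence"],r["at"],atz(w,r["at"],.004))
to(.527,-.2535,.15)
E
```

```text
(654, array([ 0.5275, -0.2554,  0.0412]), array([ 0.5275, -0.2558]), 0.012053636834025383)
(254, array([ 0.5201, -0.3313,  0.041 ]), array([ 0.52  , -0.3317]), 0.008151166141033173)
cap_wide 0.84 [315.9, 128.9] [ 0.5289 -0.2529  0.004 ]
cap_narrow 0.56 [332.7, 208.0] [ 0.52   -0.3297  0.004 ]
tcp [ 0.5183 -0.2932  0.1913] yaw of tool y -18.560045861623784 tilt 0.0013974775059296604 -> tool cm [ 4.0461 -0.4375  4.1329]
```

View pics/w1.png

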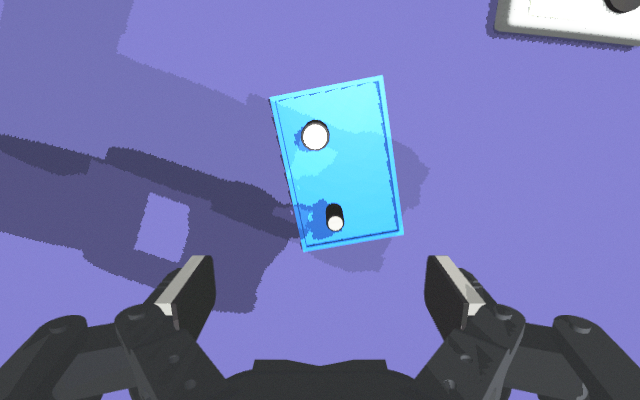

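The picture shows the tray from the wrist, with the wide cap at (315,135) and the narrow one at (335,220). The measured radii of 12 and 8 mm match. I'll grasp the wide one.

>>> jog_arm(plan="0 0 0 1.28 -0.1 2.5 0; 0 0 0 1.28 -0.1 2.5 0; 0 0 0 1.29 -0.12 2.5 0; 0 0 0 0 0 2.5 0; 0 0 0 0 0 2.5 0; 0 0 0 0 0 2.5 0; 0 0 0 0 0 1.5 0; 0 0 0 0 0 1 0; 0 0 0 0 0 0 0; 0 0 0 0 0 0 0", grip_force=25)

```text
time_s: 4.1
position: [0.5276, -0.2559, 0.0167]
tool_rot: [[0.317, 0.949, 0.0], [0.949, -0.317, -0.0], [-0.0, 0.0, -1.0]]
ft_force: [0.3, -0.6, 0.5]
grip_width: 0.0852
gripper_force: 0.0
```

>>> jog_arm(plan="0 0 0 0 0 0 255; 0 0 0 0 0 0 255; 0 0 0 0 0 0 255; 0 0 0 0 0 0 255; 0 0 0 0 0 0 255; 0 0 0 0 0 0 255; 0 0 0 0 0 0 255; 0 0 0 0 0 0 255; 0 0 0 0 0 0 255; 0 0 0 0 0 0 255")

```text
time_s: 4.93
position: [0.5275, -0.2558, 0.0168]
tool_rot: [[0.316, 0.949, 0.001], [0.949, -0.316, -0.0], [-0.0, 0.001, -1.0]]
ft_force: [-1.2, -0.3, 5.3]
grip_width: 0.0231
gripper_force: 24.6
```

>>> jog_arm(plan="0 0 0 0 0 -1.5 255; 0 0 0 0 0 -3.2 255; 0 0 0 0 0 -3.2 255; 0 0 0 1 -0.6 -3.2 255; 0 0 0 2 -1.2 -3.2 255; 0 0 0 3 -1.8 -2 255; 0 0 0 3 -1.8 0 255; 0 0 0 3 -1.8 0 255; 0 0 0 2.5 -1.4 0 255; 0 0 0 1 -0.5 0 255")

```text
time_s: 5.77
position: [0.4888, -0.0767, 0.1794]
tool_rot: [[0.314, 0.949, -0.001], [0.949, -0.314, 0.001], [0.001, -0.001, -1.0]]
ft_force: [0.2, 0.7, 0.0]
grip_width: 0.023
gripper_force: 24.6
```

```bash
cat >> h.py <<'E'
def tin(w):
    P=cloud(w); 
    Q=P[(abs(P[:,2]-.055)<.004)&(np.hypot(P[:,0]-.508,P[:,1]+.0265)<.07)]
    c=circ(Q); print("tin rim",len(Q),c,Q[:,2].mean()); return P,c[0]
def bores():
    for n in("bore_wide","bore_narrow"):
        for r in models.tip_of("wrist",n)[:2]: yield n,r
E
python3 - <<'E'
from h import *
w=cam("wrist"); P,c=tin(w)
save(w,"w2.png")
for n,r in bores(): print(n,r["confidence"],r["at"],atz(w,r["at"],.043))
to(.502,-.0425,.1)
for n in("cap_wide",):
  for r in models.outline_of("wrist",n)[:2]: print(r["confidence"],r["bbox"])
E
```

```text
tin rim 2923 (array([ 0.5079, -0.0271]), np.float64(0.055565588867980104)) 0.05447080389347664
bore_wide 0.61 [321.0, 139.7] [ 0.5021 -0.0414  0.043 ]
bore_narrow 0.78 [322.8, 92.4] [ 0.5144 -0.0081  0.043 ]
tcp [ 0.4903 -0.0799  0.1794] yaw of tool y -18.343637351909862 tilt 0.029185287483864057 -> tool cm [ 3.9222 -0.0664  7.9348]
0.92 [320.2, 274.4, 61.0, 92.4]
```

View pics/w2.png

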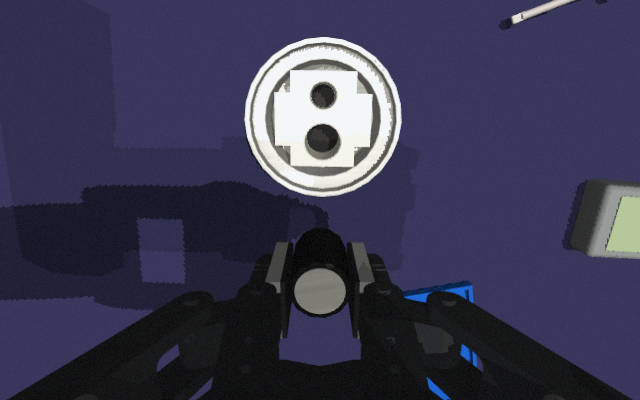

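The wide cap is held upright with its top at (320,290). The tin is centred at (322,117), with the wide bore at (322,140) and the narrow at (323,95). I'll measure the held cap's offset with the same camera.

```bash
cat >> h.py <<'E'
def held(w,ztop,r):
    o=np.array(env.observe()["position"]); R=np.array(env.observe()["tool_rot"])
    P=cloud(w); b=blob(P,ztop-.003,ztop+.004,o,r); print("held",b, "offset in tool",(R.T@np.r_[b[2]-o[:2],0])*100)
    ax=np.array([np.cos(np.radians(69.8)),np.sin(np.radians(69.8))])
    g=w["pixels"].mean(2)
E
python3 - <<'E'
from h import *
w=cam("wrist"); held(w,env.observe()["position"][2]-.0168+.041,.016)
P=cloud(w)
for c,r in(((.5021,-.042),.012),((.5142,-.009),.0085)):
  # bore mouth: pixels deeper than the block seen through it
  u=P[(abs(P[:,2]-.043)<.002)&(np.hypot(P[:,0]-c[0],P[:,1]-c[1])<r+.005)]
  d=np.hypot(u[:,0]-c[0],u[:,1]-c[1]); e=u[d<np.percentile(d,25)]; print(len(u),circ(e))
E
```

```text
held (3042, array([ 0.4914, -0.0796,  0.2035]), array([ 0.4911, -0.0806]), 0.015854384750127792) offset in tool [ 0.0591  0.0439 -0.    ]
511 (array([ 0.5022, -0.0425]), np.float64(0.014180946893145358))
470 (array([ 0.5141, -0.0094]), np.float64(0.01038282425258286))
```

```bash
python3 - <<'E'
from h import *
w=cam("wrist"); o=env.observe(); z=o["position"][2]+.0242
g=cv2.cvtColor(w["pixels"],cv2.COLOR_RGB2GRAY); m=np.zeros_like(g); m[255:325,285:355]=(g[255:325,285:355]>85)
n,l,s,c=cv2.connectedComponentsWithStats(m); i=l[290,320]; print(s[i],c[i])
p=atz(w,c[i],z); R=np.array(o["tool_rot"]); print(p,(R.T@(p-o["position"]))*1000)
to(.5022,-.0425,.075)
E
```

```text
[ 294  269   52   45 1830] [319.5825 290.8612]
[ 0.4911 -0.081   0.2033] [  0.3638   0.621  -24.2001]
tcp [ 0.4904 -0.0812  0.1791] yaw of tool y -18.49090458954188 tilt 0.013197240210685026 -> tool cm [ 4.0425 -0.1107 10.4089]
```

>>> jog_arm(plan="0 0 0 2 -0.07 0 255; 0 0 0 2 -0.07 2 255; 0 0 0 0 0 3 255; 0 0 0 0 0 3 255; 0 0 0 0 0 2 255; 0 0 0 0 0 0 255; 0 0 0 0 0 0 255; 0 0 0 0 0 0 255; 0 0 0 0 0 0 255")

```text
time_s: 6.82
position: [0.5022, -0.0421, 0.0807]
tool_rot: [[0.316, 0.949, 0.003], [0.949, -0.316, -0.001], [0.0, 0.003, -1.0]]
ft_force: [0.2, 0.2, 0.7]
grip_width: 0.0233
gripper_force: 24.7
```

>>> jog_arm(plan="0 0 0 -0.03 0 0.8 255; 0 0 0 0 0 0.8 255; 0 0 0 0 0 0.8 255; 0 0 0 0 0 0.8 255; 0 0 0 0 0 0 255; 0 0 0 0 0 0 255; 0 0 0 0 0 0 255")

```text
time_s: 7.4
position: [0.5013, -0.0418, 0.0473]
tool_rot: [[0.316, 0.949, -0.0], [0.949, -0.316, 0.0], [0.0, -0.0, -1.0]]
ft_force: [1.2, 0.1, -1.2]
grip_width: 0.0231
gripper_force: 24.7
```

>>> jog_arm(plan="0 0 0 0 0 0 160; 0 0 0 0 0 0 150; 0 0 0 0 0 0 150; 0 0 0 0 0 0 150; 0 0 0 0 0 0 150; 0 0 0 0 0 -2 150; 0 0 0 0 0 -3.5 150; 0 0 0 0 0 -3.5 150; 0 0 0 -4 0 -3 150; 0 0 0 0 0 0 0")

```text
time_s: 8.23
position: [0.492, -0.0767, 0.1671]
tool_rot: [[0.317, 0.948, 0.008], [0.948, -0.317, -0.005], [-0.002, 0.009, -1.0]]
ft_force: [1.4, -0.9, 0.6]
grip_width: 0.0456
gripper_force: 0.0
```

```bash
python3 - <<'E'
from h import *
w=cam("wrist"); P=cloud(w); print(blob(P,.037,.046,(.5022,-.0425),.0125))
Q=P[(np.hypot(P[:,0]-.5022,P[:,1]+.0425)<.011)]; print(np.percentile(Q[:,2],[5,50,95]))
to(.52,-.3316,.15)
E
```

```text
(772, array([ 0.5017, -0.0417,  0.0412]), array([ 0.5017, -0.0419]), 0.01193112414330244)
[0.0401 0.0413 0.0424]
tcp [ 0.4913 -0.0751  0.1646] yaw of tool y -18.544582337345478 tilt 0.30996487013416235 -> tool cm [-23.402   10.8676   1.5307]
```

>>> jog_arm(plan="0 0 0 -3 1.4 0 0; 0 0 0 -3.4 1.57 0 0; 0 0 0 -3.4 1.57 0 0; 0 0 0 -3.4 1.57 0 0; 0 0 0 -3.4 1.57 0 0; 0 0 0 -3.4 1.57 0 0; 0 0 0 -2.8 1.3 2 0; 0 0 0 -1 0.32 3 0; 0 0 0 0 0 2 0; 0 0 0 0 0 0 0")

```text
time_s: 9.12
position: [0.5167, -0.332, 0.0864]
tool_rot: [[0.317, 0.948, -0.008], [0.948, -0.317, 0.008], [0.005, -0.01, -1.0]]
ft_force: [-0.1, 1.0, -0.4]
grip_width: 0.0854
gripper_force: 0.0
```

```bash
python3 - <<'E'
from h import *
w=cam("wrist");print(blob(cloud(w),.037,.046,(.52,-.3316),.025)); to(.52,-.3316,.0165)
E
```

```text
(617, array([ 0.5202, -0.3313,  0.041 ]), array([ 0.52 , -0.332]), 0.008066421374678612)
tcp [ 0.5177 -0.3323  0.0893] yaw of tool y -18.43601542742332 tilt 0.37735041322387775 -> tool cm [0.1149 0.2365 7.2829]
```

>>> jog_arm(plan="0 0 0 0.05 0.22 1.5 0; 0 0 0 0 0 2 0; 0 0 0 0 0 2 0; 0 0 0 0 0 1.3 0; 0 0 0 0 0 0.5 0; 0 0 0 0 0 0 0; 0 0 0 0 0 0 0; 0 0 0 0 0 0 255; 0 0 0 0 0 0 255; 0 0 0 0 0 0 255")

```text
time_s: 10.0
position: [0.5212, -0.334, 0.0202]
tool_rot: [[0.316, 0.949, 0.001], [0.949, -0.316, -0.001], [-0.001, 0.001, -1.0]]
ft_force: [0.0, -0.2, -0.3]
grip_width: 0.0514
gripper_force: 0.0
```

>>> jog_arm(plan="0 0 0 0 0 0 255; 0 0 0 0 0 0 255; 0 0 0 0 0 0 255; 0 0 0 0 0 0 255; 0 0 0 0 0 0 255; 0 0 0 0 0 0 255; 0 0 0 0 0 0 255")

```text
time_s: 10.58
position: [0.5209, -0.3338, 0.0195]
tool_rot: [[0.316, 0.949, 0.0], [0.949, -0.316, -0.0], [-0.0, 0.0, -1.0]]
ft_force: [-1.2, 0.6, 1.6]
grip_width: 0.0149
gripper_force: 24.8
```

>>> jog_arm(plan="0 0 0 0 0 -1.5 255; 0 0 0 0 0 -3.2 255; 0 0 0 0 0 -3.2 255; 0 0 0 1.5 -0.64 -3.2 255; 0 0 0 3.3 -1.41 -2 255; 0 0 0 3.6 -1.54 -1 255; 0 0 0 3.6 -1.54 -0.9 255; 0 0 0 3.6 -1.54 0 255; 0 0 0 3.6 -1.54 0 255; 0 0 0 3.6 -1.54 0 255")

```text
time_s: 11.42
position: [0.4999, -0.0849, 0.1694]
tool_rot: [[0.316, 0.949, 0.0], [0.949, -0.316, -0.0], [0.0, 0.0, -1.0]]
ft_force: [1.3, 0.1, -0.0]
grip_width: 0.0147
gripper_force: 24.7
```

>>> jog_arm(plan="0 0 0 2 -0.85 0 255; 0 0 0 0.77 -0.32 0 255; 0 0 0 0 0 0 255; 0 0 0 0 0 0 255; 0 0 0 0 0 0 255; 0 0 0 0 0 0 255")

```text
time_s: 11.92
position: [0.4983, -0.058, 0.1691]
tool_rot: [[0.318, 0.948, -0.0], [0.948, -0.318, -0.0], [-0.0, -0.0, -1.0]]
ft_force: [0.1, -0.0, -0.3]
grip_width: 0.015
gripper_force: 24.7
```

```bash
python3 - <<'E'
from h import *
w=cam("wrist"); o=env.observe(); z=o["position"][2]-.0195+.041
g=cv2.cvtColor(w["pixels"],cv2.COLOR_RGB2GRAY); m=np.zeros_like(g); m[250:330,285:355]=(g[250:330,285:355]>85)
n,l,s,c=cv2.connectedComponentsWithStats(m); R=np.array(o["tool_rot"])
for i in range(1,n):
  if s[i][4]>200: p=atz(w,c[i],z); print(s[i],c[i],p,(R.T@(p-o["position"]))*1000)
P=cloud(w); c=(.5141,-.0094); u=P[(abs(P[:,2]-.043)<.002)&(np.hypot(P[:,0]-c[0],P[:,1]-c[1])<.0135)]
d=np.hypot(u[:,0]-c[0],u[:,1]-c[1]); print(circ(u[d<np.percentile(d,25)]))
to(.5136,-.0109,.08)
E
```

```text
[303 269  34  31 795] [319.5296 284.2038] [ 0.4994 -0.0567  0.1907] [  1.435    0.6744 -21.5002]
(array([ 0.514 , -0.0097]), np.float64(0.01043386508015892))
tcp [ 0.4983 -0.0579  0.1692] yaw of tool y -18.513391909104264 tilt 0.006513075707678043 -> tool cm [ 4.9426 -0.0362  8.915 ]
```

>>> jog_arm(plan="0 0 0 2.5 -0.05 0 255; 0 0 0 2.45 -0.04 2 255; 0 0 0 0 0 3 255; 0 0 0 0 0 2.5 255; 0 0 0 0 0 1 255; 0 0 0 0 0 0 255; 0 0 0 0 0 0 255; 0 0 0 0 0 0 255; 0 0 0 0 0 0 255")

```text
time_s: 12.72
position: [0.5135, -0.0099, 0.0854]
tool_rot: [[0.316, 0.949, 0.002], [0.949, -0.316, -0.001], [0.0, 0.002, -1.0]]
ft_force: [-0.1, -0.1, -0.5]
grip_width: 0.0152
gripper_force: 24.7
```

>>> jog_arm(plan="0 0 0 -0.07 0 0.8 255; 0 0 0 0 0 0.8 255; 0 0 0 0 0 0.8 255; 0 0 0 0 0 0.9 255; 0 0 0 0 0 0 255; 0 0 0 0 0 0 255; 0 0 0 0 0 0 255")

```text
time_s: 13.3
position: [0.5127, -0.0101, 0.0513]
tool_rot: [[0.316, 0.949, -0.0], [0.949, -0.316, 0.0], [0.0, -0.0, -1.0]]
ft_force: [-0.1, -0.4, 0.1]
grip_width: 0.0149
gripper_force: 24.7
```

Next I release, retreat up and check the caps.

>>> jog_arm(plan="0 0 0 0 0 0 180; 0 0 0 0 0 0 170; 0 0 0 0 0 0 170; 0 0 0 0 0 0 170; 0 0 0 0 0 0 170; 0 0 0 0 0 -2 170; 0 0 0 0 0 -3.5 170; 0 0 0 0 0 -3.5 170; 0 0 0 -4 0 -3 170; 0 0 0 0 0 0 0")

```text
time_s: 14.13
position: [0.5034, -0.0449, 0.1712]
tool_rot: [[0.317, 0.948, 0.008], [0.948, -0.317, -0.004], [-0.001, 0.009, -1.0]]
ft_force: [0.7, -0.1, 1.0]
grip_width: 0.0396
gripper_force: 0.0
```

```bash
python3 - <<'E'
from h import *
w=cam("wrist"); P,_=tin(w)
for c,r in(((.5019,-.042),.009),((.514,-.0095),.006)):
  Q=P[(np.hypot(P[:,0]-c[0],P[:,1]-c[1])<r)]; print(len(Q),np.percentile(Q[:,2],[5,50,95]))
t=cam("top"); P=cloud(t); o=(.531,.2595)
k=P[(P[:,2]>.046)&(P[:,2]<.06)&(np.hypot(P[:,0]-o[0],P[:,1]-o[1])<.04)]; print("knob",len(k),k.mean(0))
l=P[(abs(P[:,2]-.014)<.004)&(np.hypot(P[:,0]-o[0],P[:,1]-o[1])<.08)]; print("plate",cv2.minEnclosingCircle(l[:,:2].astype(np.float32)))
to(.505,.18,.19)
E
```

```text
tin rim 2842 (array([ 0.508 , -0.0269]), np.float64(0.05553950888009391)) 0.05452943025159377
794 [0.0407 0.0433 0.2543]
196 [0.0404 0.0414 0.0426]
knob 43 [0.5338 0.258  0.055 ]
plate ((0.5344340801239014, 0.25870728492736816), 0.06494034826755524)
tcp [ 0.5021 -0.0423  0.1669] yaw of tool y -18.516234783996275 tilt 0.09450215565301967 -> tool cm [21.1679 -6.78   -2.3221]
```

The narrow capacitor is seated with its top at 41 mm. On to the lid stack at about (0.534, 0.258).

>>> jog_arm(plan="0 0 0 3 -0.8 -1 0; 0 0 0 3.4 -0.95 -1 0; 0 0 0 3.4 -0.95 -0.5 0; 0 0 0 3.4 -0.95 0 0; 0 0 0 3.4 -0.95 0 0; 0 0 0 3.4 -0.95 0 0; 0 0 0 2.4 -0.6 0 0; 0 0 0 1.4 -0.3 0 0; 0 0 0 0 0 0 0; 0 0 0 0 0 0 0")

```text
time_s: 15.07
position: [0.5154, 0.2053, 0.1898]
tool_rot: [[0.314, 0.949, -0.003], [0.949, -0.314, -0.001], [-0.001, -0.002, -1.0]]
ft_force: [0.4, -0.6, 0.4]
grip_width: 0.0853
gripper_force: 0.0
```

```bash
cat >> h.py <<'E'
def lid(w,o,z):
    P=cloud(w); f=lambda a,b,r:P[(P[:,2]>a)&(P[:,2]<b)&(np.hypot(P[:,0]-o[0],P[:,1]-o[1])<r)][:,:2]
    for n,a,b,r in(("knob",z+.052,z+.058,.03),("collar",z+.031,z+.037,.03),("plate",z+.011,z+.017,.08)):
        q=f(a,b,r); print(n,len(q),cv2.minEnclosingCircle(q.astype(np.float32)) if len(q) else 0)
E
python3 - <<'E'
from h import *
w=cam("wrist"); lid(w,(.534,.258),0); save(w,"w3.png")
to(.534,.258,.038)
for r in models.tip_of("wrist","knob_top")[:2]: print(r["confidence"],r["at"],atz(w,r["at"],.055))
E
```

```text
knob 342 ((0.5346561074256897, 0.2588902711868286), 0.00802852213382721)
collar 1080 ((0.5345016121864319, 0.2589787542819977), 0.020097000524401665)
plate 15856 ((0.5347303748130798, 0.25916820764541626), 0.06545217335224152)
tcp [0.5156 0.2045 0.1901] yaw of tool y -18.379529137857848 tilt 0.13506447734116853 -> tool cm [ 5.6797  0.0934 15.2044]
0.59 [321.4, 114.1] [0.5348 0.2589 0.055 ]
```

View pics/w3.png

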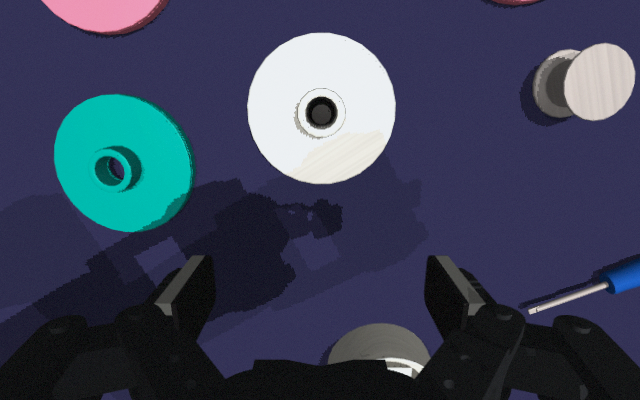

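The picture shows the aluminium lid at (321,108) with its black knob at (321,113). The turquoise look-alike is at (123,163), the spool at (590,80) and the driver at (600,285), all well away. I'll descend on the knob.

>>> jog_arm(plan="0 0 0 2 0.05 1 0; 0 0 0 2 0.05 2 0; 0 0 0 1.76 0 2.5 0; 0 0 0 0 0 2.5 0; 0 0 0 0 0 2 0; 0 0 0 0 0 1 0; 0 0 0 0 0 0 0; 0 0 0 0 0 0 0; 0 0 0 0 0 0 0", grip_force=60)

```text
time_s: 15.92
position: [0.5361, 0.2585, 0.0828]
tool_rot: [[0.317, 0.949, 0.002], [0.949, -0.317, 0.001], [0.001, 0.002, -1.0]]
ft_force: [-0.3, 0.6, 0.4]
grip_width: 0.0852
gripper_force: 0.0
```

```bash
python3 - <<'E'
from h import *
to(.5347,.2589,.038)
E
```

```text
tcp [0.5361 0.2585 0.0828] yaw of tool y -18.459565718547605 tilt 0.1383681297381986 -> tool cm [-0.0129 -0.1502  4.4771]
```

>>> jog_arm(plan="0 0 0 0 -0.14 1.5 0; 0 0 0 0 0 1.5 0; 0 0 0 0 0 1 0; 0 0 0 0 0 0.45 0; 0 0 0 0 0 0 0; 0 0 0 0 0 0 0; 0 0 0 0 0 0 255; 0 0 0 0 0 0 255; 0 0 0 0 0 0 255; 0 0 0 0 0 0 255")

```text
time_s: 16.75
position: [0.534, 0.2593, 0.0372]
tool_rot: [[0.316, 0.949, 0.001], [0.949, -0.316, 0.0], [0.0, 0.0, -1.0]]
ft_force: [-0.4, -0.5, 0.3]
grip_width: 0.0388
gripper_force: 0.0
```

>>> jog_arm(plan="0 0 0 0 0 0 255; 0 0 0 0 0 0 255; 0 0 0 0 0 0 255; 0 0 0 0 0 0 255; 0 0 0 0 0 0 255; 0 0 0 0 0 0 255; 0 0 0 0 0 0 255")

```text
time_s: 17.33
position: [0.5341, 0.2593, 0.0372]
tool_rot: [[0.316, 0.949, 0.001], [0.949, -0.316, 0.0], [0.0, 0.001, -1.0]]
ft_force: [-0.2, -0.1, 5.5]
grip_width: 0.0129
gripper_force: 58.7
```

>>> jog_arm(plan="0 0 0 0 0 -0.4 255; 0 0 0 0 0 -0.8 255; 0 0 0 0 0 -1.2 255; 0 0 0 0 0 -1.6 255; 0 0 0 0 0 -1.8 255; 0 0 0 0 0 -1.8 255; 0 0 0 0 0 -1.6 255; 0 0 0 0 0 -1.2 255; 0 0 0 0 0 -0.7 255; 0 0 0 0 0 -0.3 255")

```text
time_s: 18.17
position: [0.534, 0.2593, 0.1519]
tool_rot: [[0.316, 0.949, 0.001], [0.949, -0.316, 0.0], [0.001, 0.001, -1.0]]
ft_force: [0.4, 0.2, -2.7]
grip_width: 0.0129
gripper_force: 58.6
```

>>> jog_arm(plan="0 0 0 -0.6 0.14 0 255; 0 0 0 -1.2 0.28 0 255; 0 0 0 -1.8 0.42 0 255; 0 0 0 -2.2 0.52 0 255; 0 0 0 -2.2 0.52 0 255; 0 0 0 -2.2 0.52 0 255; 0 0 0 -2.2 0.52 0 255; 0 0 0 -2.2 0.52 0 255; 0 0 0 -2.2 0.52 0 255; 0 0 0 -2.2 0.52 0 255")

```text
time_s: 19.0
position: [0.5153, 0.0629, 0.15]
tool_rot: [[0.316, 0.949, -0.002], [0.949, -0.316, -0.0], [-0.001, -0.002, -1.0]]
ft_force: [0.1, -0.3, -2.0]
grip_width: 0.0128
gripper_force: 58.6
```

>>> jog_arm(plan="0 0 0 -2.2 0.52 0 255; 0 0 0 -2.2 0.52 0 255; 0 0 0 -1.8 0.42 0 255; 0 0 0 -1.2 0.28 0 255; 0 0 0 -0.8 0.18 0 255; 0 0 0 -0.4 0.1 0 255; 0 0 0 0 0 0 255; 0 0 0 0 0 0 255; 0 0 0 0 0 0 255; 0 0 0 0 0 0 255")

```text
time_s: 19.83
position: [0.5084, -0.0224, 0.1508]
tool_rot: [[0.315, 0.949, -0.0], [0.949, -0.315, 0.0], [0.0, -0.0, -1.0]]
ft_force: [-0.6, -0.4, -1.6]
grip_width: 0.0132
gripper_force: 58.6
```

```bash
python3 - <<'E'
from h import *
o=env.observe(); print(o["ft_force"],o["wrist_torque"],o["grip_width"]); to(.508,-.0268,.082)
w=cam("wrist"); P=cloud(w); t=cam("top"); T=cloud(t)
for X in(P,T):
  x=o["position"]; Q=X[(np.hypot(X[:,0]-x[0],X[:,1]-x[1])<.085)&(X[:,2]>.10)&(X[:,2]<.14)&(np.hypot(X[:,0]-x[0],X[:,1]-x[1])>.03)]
  if len(Q)<50: print(len(Q)); continue
  A=np.c_[Q[:,:2]-x[:2],np.ones(len(Q))]; s=np.linalg.lstsq(A,Q[:,2],rcond=None)[0]; r=abs(A@s-Q[:,2])<.004
  s=np.linalg.lstsq(A[r],Q[r,2],rcond=None)[0]; print("plane",len(Q),r.sum(),s,cv2.minEnclosingCircle(Q[r][:,:2].astype(np.float32)))
E
```

```text
[-0.6056 -0.3718 -1.5757] [0.0548 0.0031 0.0309] 0.013197464416446772
tcp [ 0.5084 -0.0224  0.1508] yaw of tool y -18.353477919028485 tilt 0.007266117403333368 -> tool cm [-0.4272  0.1018  6.8807]
plane 29829 29770 [-0.0012  0.0016  0.1255] ((0.50938880443573, -0.0225052572786808), 0.06510796397924423)
plane 149 147 [-0.0181  0.005   0.1256] ((0.5101087689399719, -0.0226428285241127), 0.06443047523498535)
```

>>> jog_arm(plan="0 0 0 -0.3 0.06 1 255; 0 0 0 -0.15 0 1 255; 0 0 0 0 0 0.8 255; 0 0 0 0 0 0.4 255; 0 0 0 0 0 0 255; 0 0 0 0 0 0 255; 0 0 0 0 0 0 255")

```text
time_s: 20.52
position: [0.5078, -0.0275, 0.1192]
tool_rot: [[0.316, 0.949, 0.001], [0.949, -0.316, -0.0], [0.0, 0.001, -1.0]]
ft_force: [-0.7, -0.1, -2.3]
grip_width: 0.0132
gripper_force: 58.6
```

>>> jog_arm(plan="0 0 0 0.05 0 0.5 255; 0 0 0 0 0 0.5 255; 0 0 0 0 0 0.5 255; 0 0 0 0 0 0.5 255; 0 0 0 0 0 0.4 255; 0 0 0 0 0 0.4 255; 0 0 0 0 0 0.3 255; 0 0 0 0 0 0.3 255; 0 0 0 0 0 0 255; 0 0 0 0 0 0 255")

```text
time_s: 21.35
position: [0.5077, -0.0271, 0.0848]
tool_rot: [[0.316, 0.949, -0.0], [0.949, -0.316, 0.0], [0.0, -0.0, -1.0]]
ft_force: [-0.6, -0.2, -2.6]
grip_width: 0.0129
gripper_force: 58.6
```

>>> jog_arm(plan="0 0 0 0 0 0.15 255; 0 0 0 0 0 0.1 255; 0 0 0 0 0 0.08 255; 0 0 0 0 0 0 255; 0 0 0 0 0 0 255; 0 0 0 0 0 0 255")

```text
time_s: 21.85
position: [0.5077, -0.0271, 0.0816]
tool_rot: [[0.316, 0.949, 0.0], [0.949, -0.316, -0.0], [0.0, 0.0, -1.0]]
ft_force: [-0.1, 0.3, -1.1]
grip_width: 0.013
gripper_force: 58.6
```

>>> jog_arm(plan="0 0 0 0 0 0.05 255; 0 0 0 0 0 0 255; 0 0 0 0 0 0 255; 0 0 0 0 0 0 190; 0 0 0 0 0 0 150; 0 0 0 0 0 0 100; 0 0 0 0 0 0 0; 0 0 0 0 0 0 0; 0 0 0 0 0 0 0; 0 0 0 0 0 0 0")

```text
time_s: 22.68
position: [0.5077, -0.0271, 0.081]
tool_rot: [[0.316, 0.949, 0.0], [0.949, -0.316, 0.0], [0.0, 0.0, -1.0]]
ft_force: [0.2, -0.3, -0.5]
grip_width: 0.0852
gripper_force: 0.0
```

```bash
python3 - <<'E'
from h import *
o=env.observe(); print(o["ft_force"],o["grip_width"]); to(.508,-.0268,.1)
w=cam("wrist"); P=cloud(w); c=np.array((.508,-.0268)); d=np.hypot(*(P[:,:2]-c).T)
Q=P[(d<.08)&(abs(P[:,2]-.059)<.008)]; print(len(Q),np.percentile(Q[:,2],[2,50,98]),cv2.minEnclosingCircle(Q[:,:2].astype(np.float32)))
E
```

```text
[ 0.1863 -0.3365 -0.5486] 0.08522719285839994
tcp [ 0.5077 -0.0271  0.081 ] yaw of tool y -18.418609176506354 tilt 0.002715250275059284 -> tool cm [ 0.0405  0.0168 -1.896 ]
41770 [0.0576 0.0589 0.0603] ((0.5091761350631714, -0.02751118130981922), 0.06524310261011124)
```

```bash
python3 - <<'E'
from h import *
w=cam("wrist"); P=cloud(w); d=np.hypot(P[:,0]-.508,P[:,1]+.0268); Q=P[(d<.02)]
for a,b in((.07,.085),(.09,.11)):
  q=Q[(Q[:,2]>a)&(Q[:,2]<b)]; print(len(q),np.percentile(q[:,2],[50,90,97]) if len(q) else 0)
q=Q[abs(Q[:,2]-.099)<.003]; print("knob",cv2.minEnclosingCircle(q[:,:2].astype(np.float32)))
q=Q[abs(Q[:,2]-.079)<.002]; print("collar",cv2.minEnclosingCircle(P[(d<.03)&(abs(P[:,2]-.079)<.002)][:,:2].astype(np.float32)))
s=cam("scene"); save(s,"s2.png",(220,90,380,210),5)
E
```

```text
3496 [0.0785 0.0797 0.0818]
1442 [0.0986 0.0994 0.0998]
knob ((0.5080428123474121, -0.027234584093093872), 0.008345350623130798)
collar ((0.5093688368797302, -0.027087463065981865), 0.019889486953616142)
```

View pics/s2.png

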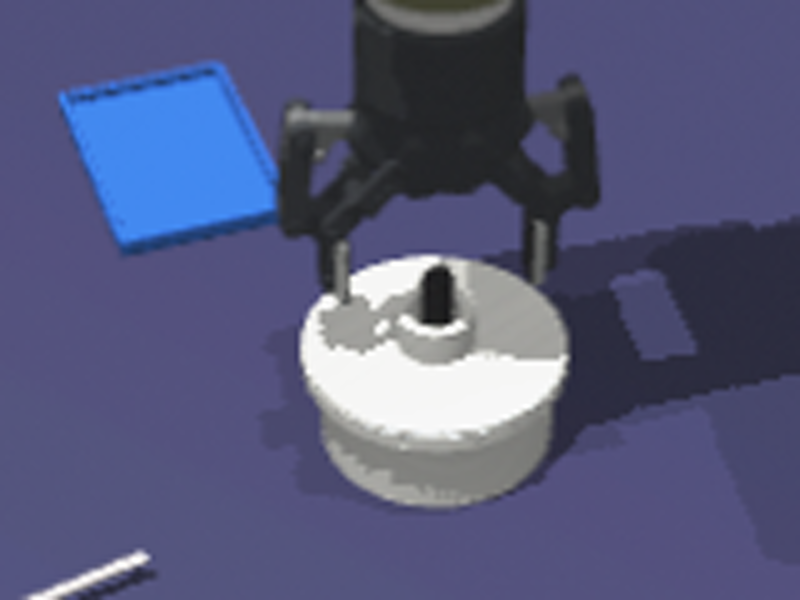

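Both lids are seated: plate top at 58.9 mm, knob top at 99 mm, and level in the picture with the knob through the collar at (437,295). Now I lower onto the collar, which the grip will centre on the knob.

>>> jog_arm(plan="0 0 0 0 0 0.6 0; 0 0 0 0 0 0.7 0; 0 0 0 0 0 0.5 0; 0 0 0 0 0 0.1 0; 0 0 0 0 0 0 60; 0 0 0 0 0 0 100; 0 0 0 0 0 0 110; 0 0 0 0 0 0 120; 0 0 0 0 0 0 130; 0 0 0 0 0 0 140", grip_force=30)

```text
time_s: 23.67
position: [0.5081, -0.0272, 0.0626]
tool_rot: [[0.316, 0.949, 0.001], [0.949, -0.316, -0.0], [0.0, 0.001, -1.0]]
ft_force: [-0.6, 1.8, 3.5]
grip_width: 0.0391
gripper_force: 28.9
```

>>> jog_arm(plan="0 0 0 0 0 0 150; 0 0 0 0 0 0 200; 0 0 0 0 0 0 255; 0 0 0 0 0 0 255; 0 0 0 0 0 0 255; 0 0 0 0 0 0 255; 0 0 0 0 0 0 255; 0 0 0 0 0 0 255", grip_force=40)

```text
time_s: 24.33
position: [0.5081, -0.0272, 0.0627]
tool_rot: [[0.316, 0.949, 0.001], [0.949, -0.316, -0.0], [-0.0, 0.001, -1.0]]
ft_force: [-0.9, 0.3, 5.6]
grip_width: 0.0389
gripper_force: 39.5
```

```bash
python3 - <<'E'
from h import *
w=cam("wrist"); P=cloud(w); d=np.hypot(P[:,0]-.508,P[:,1]+.0268)
q=P[(d<.012)&(abs(P[:,2]-.099)<.003)]; print("knob",len(q),cv2.minEnclosingCircle(q[:,:2].astype(np.float32)))
q=P[(d<.08)&(abs(P[:,2]-.059)<.004)]; print("plate",len(q),cv2.minEnclosingCircle(q[:,:2].astype(np.float32)))
to(.508,-.0272,.18)
E
```

```text
knob 1578 ((0.5084651112556458, -0.027122609317302704), 0.008533899672329426)
plate 39706 ((0.5090000033378601, -0.027030708268284798), 0.06506281346082687)
tcp [ 0.5081 -0.0272  0.0627] yaw of tool y -18.4053801084941 tilt 0.08421089386310951 -> tool cm [  0.0013   0.0097 -11.7313]
```

>>> jog_arm(plan="0 0 0 0 0 -0.2 255; 0 0 0 0 0 -0.4 255; 0 0 0 0 0 -0.6 255; 0 0 0 0 0 -0.8 255; 0 0 0 0 0 -1 255; 0 0 0 0 0 -1 255; 0 0 0 0 0 -1 255; 0 0 0 0 0 -1 255; 0 0 0 0 0 -1 255; 0 0 0 0 0 -1 255")

```text
time_s: 25.22
position: [0.5076, -0.0271, 0.1432]
tool_rot: [[0.316, 0.949, 0.0], [0.949, -0.316, -0.0], [0.0, 0.0, -1.0]]
ft_force: [0.3, 0.4, -1.3]
grip_width: 0.0388
gripper_force: 40.3
```

>>> jog_arm(plan="0 0 0 0 0 -1 255; 0 0 0 0 0 -1 255; 0 0 0 0 0 -1 255; 0 0 0 0 0 -0.7 255; 0 0 0 0 0 -0.4 255; 0 0 0 0 0 -0.2 255; 0 0 0 0 0 0 255; 0 0 0 0 0 0 255; 0 0 0 0 0 0 255; 0 0 0 0 0 0 255")

```text
time_s: 26.05
position: [0.5075, -0.0271, 0.1846]
tool_rot: [[0.316, 0.949, -0.001], [0.949, -0.316, 0.0], [-0.0, -0.001, -1.0]]
ft_force: [0.4, -0.2, -1.3]
grip_width: 0.0384
gripper_force: 40.3
```

```bash
python3 - <<'E'
from h import *
o=env.observe(); print(o["position"],o["grip_width"],o["gripper_force"])
s=cam("scene"); save(s,"s3.png",(220,70,380,210),4)
E
```

```text
[ 0.5075 -0.0271  0.1846] 0.03838863549341158 40.26930000633001
```

View pics/s3.png

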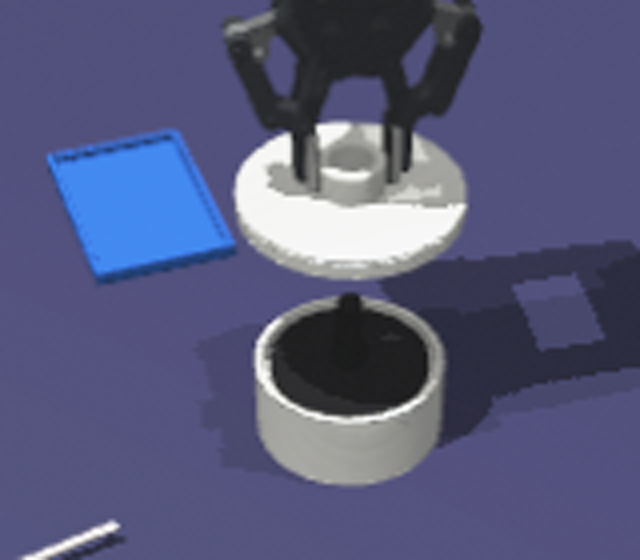

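The outer lid is held level at (350,200), and the inner lid sits seated in the tin at (350,355). I'm handing in the job.

```bash
python3 -c "
from h import *
print(job.close_job())"
```

```text
the job is handed in; nothing more can be done
None
```

The job is handed in (no verdict was returned): both capacitors are in their bores, the inner lid sits seated on the tin, and the gripper holds the outer lid level about 12 cm above its seated position. The spool, screwdriver and meter were left alone.

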